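# Hang up the strainer, fit the bayonet lid and hold it half turned

## Task

Lift the strainer out of the ink pot by its tab and hang it by its handle on the hook of the stand. Then put the bayonet lid into the pot with its lugs through the two notches, press it down against the spring and turn it clockwise (seen from above) half-way to the lock, to the single pip, so that the pot stays vented: it must not be turned on towards the lock click. Finish while still gripping the lid there (do not let go of it), with the strainer left hanging free, and do not shift the tape roll, the hand press or the eraser.

Things in the scene. Friction and masses are not known exactly. Their poses are not given: they have to be found in the camera images.
- pot: fixed aluminium ink pot, 114 mm across its collar, 90 mm high, grey foot 132 mm across; origin at the centre of its underside, z up. Its mouth, 74 mm across, is in a ledge 8 mm thick whose top is the rim. Two notches in the ledge, on the pot's x axis (+x and -x; short bars on the collar mark them), 28 degrees wide, out to 46 mm radius, let the lid's lugs down
- pot_mouth (a point): centre of the pot's mouth at rim height, axes as the pot. Inside, a ring (48 inner, 68 mm outer diameter), its top 6 mm below the rim, springs the lid up with 3 N at first, 6 N when pressed right down. Stops under the ledge forbid turning anticlockwise or past the lock
- pot_half (a point): same point; x axis points at the half-way mark: the pot's x axis turned 30 degrees clockwise seen from above (one pip on the collar). At 60 degrees (two pips) is the lock, where the lugs click 4 mm up into pockets
- lid_grip (a point): centre of the loose lid's grip bar, 37 mm above the lid's underside; z up, x along the bar, lugs in line with it (same after half a turn). Bar 62 long (x), 12 thick (y), 32 mm tall, on a flange 94 mm across, 5 mm thick (top 16, underside 21 mm below this point). This point is 21 mm above the rim when pressed right down (flange on rim), 24 with the lugs sprung up against the ledge, 28 when locked
- lid: the loose bayonet lid, 0.16 kg, origin at the centre of its underside (37 mm below lid_grip), axes as lid_grip. Under the flange a plug 69 mm across, 16 mm deep; at its foot two lugs, 12 mm wide, 5 mm thick, 87 mm over both, on +x and -x. It starts on the table, standing on its plug
- strainer_tab (a point): centre of the strainer's black grip tab (24 in x, 10 thick in y, 34 mm tall); z up, same after half a turn. It stands on the middle of the handle's cross-bar, which runs along y, 8 mm thick, 58 mm long; bar's top 17 mm, underside 25 mm below this point. The window under the bar is 42 mm wide (y), 48 mm high, open along x
- strainer: the loose steel strainer, 0.12 kg, origin at the centre of its bowl's underside (121 mm below strainer_tab), axes as strainer_tab. Flange 86 mm across, its top 73 and underside 76 mm below the tab's centre; bowl 40 mm across below it. It starts in the pot, flange on the rim
- hook_seat (a point): lowest point of the hook, on top of its bar, 150 mm above the table, where the cross-bar shall rest; the hook points along this frame's -x. Bar 8 mm thick; its upturned tip ends 28 mm along -x, 14 mm above this point; along +x it climbs 11 mm to the post, whose axis is 70 mm along +x. The tab's centre is 25 mm above this point when hung
- hook: fixed hook stand: wooden base 150 (x) x 90 (y) x 12 mm, origin at the centre of its underside; post 161 mm tall, 58 mm along +x from it
- roll: masking tape roll, 98 mm across, 24 mm high, origin at its underside: a bystander
- press: red and black knobbed hand press, 70 mm across, 118 mm tall, origin at its underside: a bystander
- rubber_block: eraser, 23x56x13 mm, lying flat, origin at its underside: a bystander
Mind the look-alikes: they are no part of the job. Of the things shaped like the lid, the grey one is meant.

How it is judged (in metres and radians):
On the way, in this order (a step that is already met when the one before it is completed fails the run):
1. the strainer hangs by its handle on the hook, let go (horizontal distance between strainer_tab and hook_seat below 0.03 m and z of strainer_tab in the frame of hook_seat between 0.018 and 0.034 m and angle between strainer_tab's own z axis and vertical below 0.3 rad and contact force between strainer and hook above 0.4 N and contact force between the fingers and strainer below 0.05 N), for 0.3 s.
2. the lid is pressed into the mouth with its lugs through the notches (horizontal distance between lid_grip and pot below 0.006 m and angle between lid_grip's own z axis and vertical below 0.09 rad and z of lid_grip in the frame of pot below 0.1155 m and angle between the x axis of lid_grip and the x axis of pot, either way round below 0.2 rad), for 0.05 s.
At the end, for the whole second after the job is handed in: the strainer hangs free on the hook (tab within 30 mm sideways, 18 to 34 mm above the seat); the lid sits in the mouth with its lugs under the ledge (6 mm of centre, 5 degrees of level), its bar within 9 degrees of the half-way mark, still, and the fingers still grip it (over 2 N) (all of step 1 and horizontal distance between lid_grip and pot below 0.006 m and angle between lid_grip's own z axis and vertical below 0.09 rad and z of lid_grip in the frame of pot between 0.107 and 0.1155 m and angle between the x axis of lid_grip and the x axis of pot_half, either way round below 0.16 rad and contact force between the fingers and lid above 2 N and angular speed of lid below 0.5 rad/s and linear speed of strainer below 0.1 m/s); the arm keeps its last pose, push and grip.
It fails at once if the lid is turned on towards the lock (more than 43 degrees from the notches) (angle between the x axis of lid_grip and the x axis of pot, either way round above 0.75 rad and z of lid_grip in the frame of pot below 0.121 m and horizontal distance between lid_grip and pot below 0.02 m).
It fails at once if a bystander is shifted by more than 3 cm (distance of any of roll, press, rubber_block from where it was at the start of the episode above 0.03 m).
It also fails if it takes over 51 s, if anything falls off the work surface, if the arm or the gripper's body presses on something with over 40 N, if the wrist force passes 120 N, or if a joint passes its speed limit or range.

## Robot

A 6-joint arm with a two-finger parallel gripper is mounted at the origin on a cart in front of the work surface, level with it; the furniture and walls round the work are solid. World frame = base frame: x ahead of the robot, y to its left, z up, the work surface at z = 0. Lengths are in mm, angles in rad, forces in N, time in s.
With the tool pointing down it reaches from about 325 to 850 mm from the base axis. Payload 4.4 kg.
Tool frame: the origin (TCP) lies at the very end of the fingers, on their centre line; the grasp point (between the pads) lies 19 mm behind it (ctrl.grip_point_offset is the distance from the TCP to the grasp point, in mm); z points along the fingers, y is the line along which they close (so a half turn about z gives the same grasp; the last joint's range is limited). The gripper opens to 94 mm and grips with 3 to 60 N. Pads are 16 mm wide; open, the fingers measure 119 mm over their backs; the gripper's body (75 mm by 177 mm) begins 78 mm behind the grasp point.
Start: joints at [0.996, 0.207, 1.542, -0, 1.393, -0.15], TCP at [236.989, 523.892, 205.447] pointing down, gripper open.
Joint ranges: [-2.73, 2.73], [-0.86, 2.22], [0.23, 2.46], [-1.11, 4.25], [0.08, 2.63], [-2.82, 2.82]. Speed limits (rad/s): [2.79, 2.79, 3.14, 3.14, 3.14, 3.14].

## Interface

Orientations are given as a unit quaternion [w, x, y, z].
In Python, from station import ctrl gives the robot as it stands. The module is installed in compiled form; this text tells all that it offers.
- The arm moves only by the tool servo_tool, never from a script. Its argument "commands" is a list of rows, each a list of 7 numbers: the shift along the tool's x, y, z in m, then the turn, a rotation vector about the tool's x, y, z in rad, then the finger opening in m, from 0 to 0.094. In form: [[x, y, z, rx, ry, rz, claw], ...]. A call has 1 to 8 rows; each row shifts and turns the commanded pose from where the row before left it, along the tool's axes as they then stand; what a row does not reach is not made up. A row lasts 1/10 s, in which the tool goes at most 50 mm and 8.59 degrees, less where a joint would pass 70% of its speed; a pose out of reach is approached as far as the arm can. A call is refused whole if a number of a shift passes 0.05 or a number of a turn 0.15, either way. A call with a gripper value outside its range is refused whole. The fingers move at their own pace and stop on an object; "squeeze" is the grip in N (left out, the last holds). Time passes only in rows, so rows that do not move let the fingers close. It gives the time, the measured TCP pose, the force, the opening and the grip force at its end, in the units of the state.
- ctrl.sense(): the state, without advancing time (a new reading comes with each control period).
- ctrl.camera(name): name is "scene" or "top"; returns a dict with "frame" (420x560x3 uint8, blue, green, red), "fx", "fy", "cx", "cy" (pixels), "k1" (the pictures are not rectified: a ray, as slopes to the right and down, at radius r is drawn at 1 + k1 r^2 times it, then the intrinsics apply), "rvec" (rotation vector, rad) and "tvec" (3), from world to camera coordinates, as OpenCV has them. Camera axes: x right, y down, z forward; pixel columns grow to the right and rows downward; lengths in mm; the calibration is good to about 2 mm. A picture is of the moment at which its call begins. There is no depth.
- ctrl.sign_off(): hands the job in; it is judged then, once.
Trained networks look in the newest picture that a camera, given by its name, has taken for a name from the list of things; names that differ only in an ending like _2 or _b are one class to them, and where a whole thing is asked for, a point or a joint stands for the part that bears it (a point fixed in the world has none). Each returns a list of dicts, best first, with "confidence" (0 to 1); they miss things now and then, are a little off and sometimes report something else, mostly with a low value. They report only what shows in the picture. A call takes as long as a camera call. They do not tell look-alikes from the thing itself.
- ctrl.look_for(camera, name): "location" ([x, y, z] in mm, in world coordinates, good to about 4 mm: the middle of the surface that is visible of it).
- ctrl.silhouettes(camera, name): "mask" (420x560 bool, what is visible of it).
- ctrl.place_of(camera, name): "location" ([x, y, z] in mm, in world coordinates, good to about 4 mm: a listed point, or the origin of a listed thing).
The state is a dict: "time_s": time; "joints": joint angles; "qvel": joint speeds; "joint_torque": joint torques, N m; "tcp_pos": TCP position; "tool_rot": TCP orientation; "contact_force": force on the tool from outside, world axes, zero at the start; "torque": the same for the moment, N m; "grip_width": finger opening in mm; "grasp_force": force on a finger pad.
Only numpy, scipy, OpenCV 4.12 (cv2) and the standard library are available. Lean on these libraries where they do the work, as an engineer would, in place of code of your own. Each camera call takes 0.05 s, during which the arm holds its last target. There are 200 camera calls.

## Working session

There is one attempt and no reset: what is moved stays moved. The work goes in short steps, Python scripts to look and compute and a tool call to move; the robot and the scene stay as the last step left them, time stands still between calls to the robot, and variables do not carry over. Pictures are saved under pics/ and viewed, at most 11 in all, crops included, and the job is handed in when it is done.

Besides the shell and the picture viewer there is one more tool, called after "Emit:" as a command line: name --pt "numbers of a row" for each row, then --argument value for the rest. servo_tool: Moves the arm, as the interface text tells. Its arguments: {"type":"object","properties":{"commands":{"type":"array","items":{"type":"array","items":{"type":"number"}}},"squeeze":{"type":"number"}},"required":["commands"]}

```bash
mkdir -p pics; cat > h.py <<'E'
import numpy as np, cv2
from scipy.spatial.transform import Rotation as R
from station import ctrl
def proj(c,P):
    P=np.atleast_2d(P).astype(float); q=P@cv2.Rodrigues(np.array(c["rvec"],float))[0].T+np.array(c["tvec"],float).ravel()
    s=q[:,:2]/q[:,2:]; s=s*(1+c["k1"]*(s**2).sum(1,keepdims=True))
    return s*[c["fx"],c["fy"]]+[c["cx"],c["cy"]]
def ray(c,uv,z):
    K=np.array([[c["fx"],0,c["cx"]],[0,c["fy"],c["cy"]],[0,0,1]],float)
    s=cv2.undistortPoints(np.array(uv,float).reshape(-1,1,2),K,np.array([c["k1"],0,0,0],float)).reshape(-1,2)
    M=cv2.Rodrigues(np.array(c["rvec"],float))[0]; o=-M.T@np.array(c["tvec"],float).ravel()
    d=np.c_[s,np.ones(len(s))]@M
    return o+d*((z-o[2])/d[:,2])[:,None]
E
python3 - <<'E'
from h import *
np.set_printoptions(precision=1,suppress=True)
for n in("scene","top"):
    c=ctrl.camera(n); cv2.imwrite(f"pics/{n}0.png",c["frame"])
    print(n,c["fx"],c["k1"],(-cv2.Rodrigues(np.array(c["rvec"]))[0].T@np.array(c["tvec"]).ravel()))
    for t in("pot","pot_mouth","pot_half","lid_grip","lid","strainer_tab","hook_seat","hook","roll","press","rubber_block"):
        print(t,[(np.array(d["location"]),round(d["confidence"],2),proj(c,d["location"])[0]) for d in ctrl.place_of(n,t)])
print(ctrl.sense())
E
```

```text
scene 440.2880821926256 -0.051965338163016066 [362.1 567.9 810.1]
pot [(array([594.2, -10.5,  -4.3]), 0.78, array([285.3, 258. ])), (array([ 494.9, -255.3,   -2.1]), 0.27, array([356.5, 200. ]))]
pot_mouth [(array([592.1,  -9.8,  91.8]), 0.77, array([286.4, 231.3]))]
pot_half [(array([592.1, -13.6,  87.5]), 0.72, array([287. , 231.4])), (array([782. , 150.3,   1.7]), 0.56, array([178.9, 283.4])), (array([564.4, 264.8,   2.5]), 0.46, array([244.9, 366.5]))]
lid_grip [(array([ 624.5, -203.5,   36.1]), 0.85, array([303.3, 188.8])), (array([ 493.7, -248.3,   37.9]), 0.61, array([358.1, 190.7]))]
lid [(array([ 625.1, -199.9,    1.5]), 0.93, array([302.1, 199.3])), (array([ 494.7, -254. ,    2.2]), 0.87, array([356.6, 199.2]))]
strainer_tab [(array([594.4, -12.6, 163.6]), 0.73, array([286.2, 207. ])), (array([564.8, 264.9,   2.6]), 0.47, array([244.7, 366.5]))]
hook_seat [(array([545.9, 254. , 149.6]), 0.68, array([252.3, 327.4]))]
hook [(array([566.2, 264.6,   3.6]), 0.88, array([244. , 365.8]))]
roll []
press [(array([782.9, 148.1,   6.1]), 0.89, array([178.7, 281.4]))]
rubber_block [(ar
[... 793 characters left out ...]
, array([188.3, 232.9]))]
roll [(array([ 793.5, -139.2,    4.3]), 0.78, array([328.4, 155.8])), (array([593.2,  -7.8,  -0.1]), 0.63, array([282.5, 223.2]))]
press [(array([778.3, 151.7,   3.2]), 0.9, array([229.1, 159.1]))]
rubber_block [(array([420.2, -44.2,  -3.2]), 0.59, array([294.1, 283.7]))]
{'time_s': 1.2, 'joints': array([ 1. ,  0.2,  1.5,  0. ,  1.4, -0.2]), 'qvel': array([-0.,  0., -0., -0.,  0.,  0.]), 'joint_torque': array([ -0. , -37.1, -28.2,   0.1,   0. ,  -0. ]), 'tcp_pos': array([237. , 523.9, 205.4]), 'tool_rot': array([-0. ,  0.2,  1. , -0. ]), 'contact_force': array([ 0.2, -0.3,  0.3]), 'torque': array([ 0., -0., -0.]), 'grasp_force': 0.0, 'grip_width': 94.20443529711322}
```

```bash
python3 - <<'E'
import cv2
a=cv2.imread("pics/scene0.png"); b=cv2.imread("pics/top0.png")
cv2.imwrite("pics/s1.png",cv2.resize(a[150:420,160:400],None,fx=2.2,fy=2.2,interpolation=cv2.INTER_CUBIC))
cv2.imwrite("pics/t1.png",cv2.resize(b[130:300,160:400],None,fx=3.3,fy=3.3,interpolation=cv2.INTER_CUBIC))
E
```

```text
(no output)
```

View pics/s1.png

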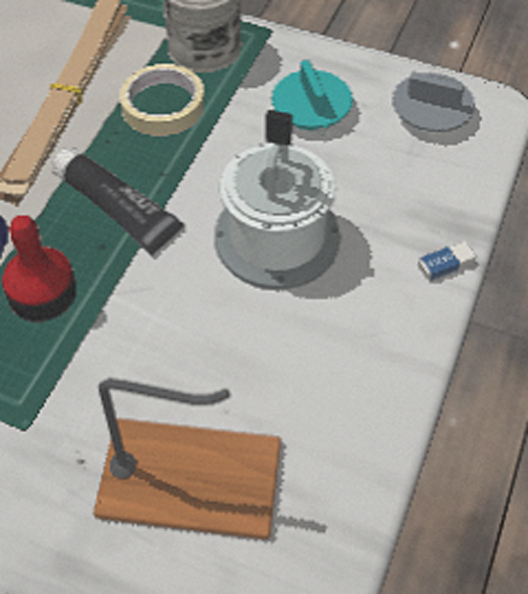

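View pics/t1.png

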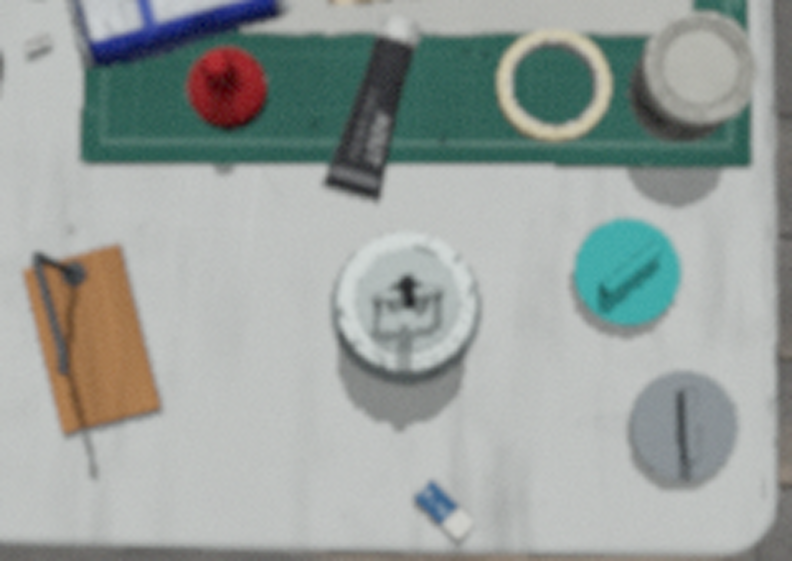

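```bash
python3 - <<'E'
from h import *
C={n:ctrl.camera(n) for n in("scene","top")}
def warp(c,ctr,z,half,px):  # up=+x, left=+y
    v,u=np.mgrid[0:px,0:px]; s=2*half/px
    P=np.stack([ctr[0]+half-v*s,ctr[1]+half-u*s,np.full(u.shape,z)],-1).reshape(-1,3)
    m=proj(c,P).astype(np.float32).reshape(px,px,2)
    return cv2.remap(c["frame"],m[...,0],m[...,1],cv2.INTER_CUBIC)
f=lambda ctr,z,h,px:[warp(C[n],ctr,z,h,px) for n in("scene","top")]
a=np.hstack(f((593,-11),90,65,400)); cv2.imwrite("pics/m1.png",a)
b=np.vstack([np.hstack(f((493,-251),53,55,300)),np.hstack(f((593,-12),146,40,300))])
cv2.imwrite("pics/m2.png",b)
h=np.hstack(f((555,262),154,85,400)); cv2.imwrite("pics/m3.png",np.vstack([h]))
E
```

```text
(no output)
```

View pics/m1.png

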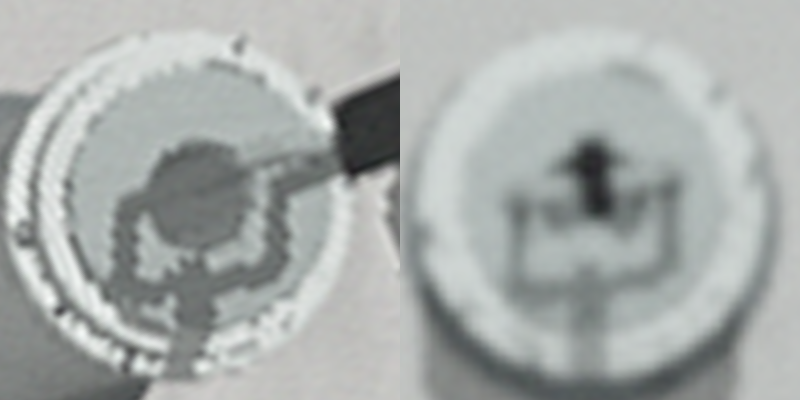

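View pics/m2.png

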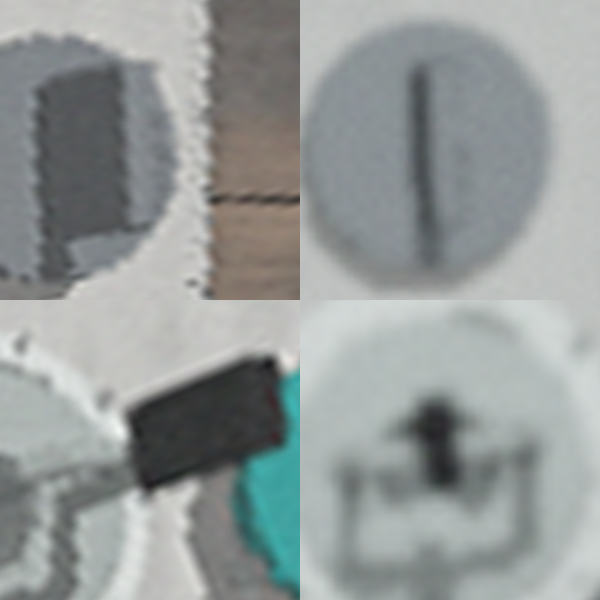

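View pics/m3.png

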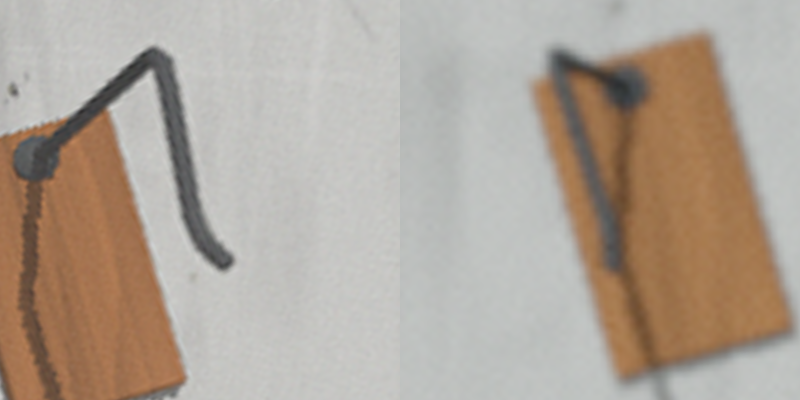

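The scene view shows the following:
- **Lid:** two lid-shaped things, the teal one at scene px (302,199) and the grey one at (356,199). The grey one is meant, at about (492.5,-250.5), yaw +3.5°.
- **Other look-alike:** the grey jar at the back right, scene px ~(252,165), could be taken for the pot. The real pot is at (286,231).
- **Strainer tab:** about (592.5,-9.5,166), yaw ~9.5°.
- **Hook seat:** about (549,260.5,150), yaw ~16.6°.
- **Pot marks:** they lie at -19°, -49° and -79°, so the notches are at about -19°.

```bash
cat >> h.py <<'E'
def plan(x,y,z,yaw):
    """total shift in tool axes AFTER turning, and tool rz, to reach TCP x,y,z with bar/tab x axis at yaw deg (mod 180)"""
    s=ctrl.sense(); r=R.from_quat(s["tool_rot"],scalar_first=True); M=r.as_matrix()
    cur=np.degrees(np.arctan2(M[1,0],M[0,0])); d=(yaw-cur+90)%180-90
    N=R.from_euler('z',d,degrees=True)*r
    err=np.array([x,y,z])-s["tcp_pos"]
    print("t",s["time_s"],"tcp",s["tcp_pos"].round(1),"yaw",cur.round(2),"tilt",M[:,2].round(4),"joints",s["joints"].round(2),"F",s["contact_force"].round(1),"w",round(s["grip_width"],1),"g",s["grasp_force"])
    print("turn rz",round(-np.radians(d),4),"shift no-turn",M.T.dot(err).round(1),"after turn",N.as_matrix().T.dot(err).round(1))
E
python3 -c "
from h import *
plan(592.5,-9.5,215,9.5)"
```

```text
t 1.3 tcp [237.  523.9 205.5] yaw 155.66 tilt [-0.  0. -1.] joints [ 1.    0.21  1.54  0.    1.39 -0.15] F [-0.4 -0.2 -0.3] w 94.0 g 0.0
turn rz -0.5906 shift no-turn [-543.7 -339.5   -9.6] after turn [-262.6 -584.8   -9.6]
```

Emit:
servo_tool --pt "-0.034 -0.021 0 0 0 0 0.094" --pt "-0.034 -0.021 0 0 0 0 0.094" --pt "-0.034 -0.021 0 0 0 0 0.094" --pt "-0.034 -0.021 0 0 0 0 0.094" --pt "-0.034 -0.021 0 0 0 0 0.094" --pt "-0.034 -0.021 0 0 0 0 0.094" --pt "-0.034 -0.021 0 0 0 0 0.094" --pt "-0.034 -0.021 0 0 0 0 0.06"

```text
time_s: 2.1
tcp_pos: [416.3, 257.3, 205.7]
tool_rot: [0.0, 0.211, 0.978, 0.0]
contact_force: [0.0, -0.1, -0.2]
grip_width: 89.0
grasp_force: 0.0
```

Emit:
servo_tool --pt "-0.034 -0.021 0 0 0 0 0.06" --pt "-0.034 -0.021 0 0 0 0 0.06" --pt "-0.034 -0.021 0 0 0 0 0.06" --pt "-0.034 -0.021 0 0 0 0 0.06" --pt "-0.034 -0.021 0 0 0 0 0.06" --pt "-0.034 -0.021 0 0 0 0 0.06" --pt "-0.034 -0.021 0 0 0 0 0.06" --pt "-0.034 -0.022 -0.009 0 0 0 0.06"

```text
time_s: 2.9
tcp_pos: [593.5, -8.7, 213.1]
tool_rot: [-0.001, 0.211, 0.978, 0.0]
contact_force: [-0.6, 0.2, 0.4]
grip_width: 60.1
grasp_force: 0.0
```

Emit:
servo_tool --pt "0 0 0 0 0 -0.118 0.06" --pt "0 0 0 0 0 -0.118 0.06" --pt "0 0 0 0 0 -0.118 0.06" --pt "0 0 0 0 0 -0.118 0.06" --pt "0 0 0 0 0 -0.118 0.06" --pt "0 0 0 0 0 0 0.06"

```text
time_s: 3.5
tcp_pos: [593.8, -7.4, 214.4]
tool_rot: [-0.0, -0.082, 0.997, -0.0]
contact_force: [0.0, 0.8, -0.1]
grip_width: 60.0
grasp_force: 0.0
```

```bash
python3 -c "
from h import *
plan(592.5,-9.5,153,9.5)
for n in('scene','top'):
    ctrl.camera(n); print([(np.round(d['location'],1),round(d['confidence'],2)) for d in ctrl.place_of(n,'strainer_tab')])"
```

```text
t 3.5 tcp [593.8  -7.4 214.4] yaw -170.55 tilt [-1.e-04 -0.e+00 -1.e+00] joints [-0.16  0.24  1.48 -0.    1.42 -1.89] F [ 0.   0.8 -0.1] w 60.0 g 0.0
turn rz -0.0009 shift no-turn [ 1.6 -1.9 61.4] after turn [ 1.6 -1.9 61.4]
[(array([595.4, -11. , 166.5]), 0.58)]
[(array([589.7, -14.7, 162.8]), 0.76)]
```

Emit:
servo_tool --pt "0.001 -0.003 0.02 0 0 0 0.06" --pt "0 0 0.02 0 0 0 0.06" --pt "0 0 0.015 0 0 0 0.06" --pt "0 0 0.005 0 0 0 0.04" --pt "0 0 0 0 0 0 0.03"

```text
time_s: 4.2
tcp_pos: [592.7, -10.4, 153.5]
tool_rot: [-0.001, -0.082, 0.997, 0.0]
contact_force: [0.4, -0.3, 0.3]
grip_width: 47.7
grasp_force: 0.0
```

Emit:
servo_tool --pt "0 0 0 0 0 0 0.02" --pt "0 0 0 0 0 0 0.015" --pt "0 0 0 0 0 0 0.0" --pt "0 0 0 0 0 0 0" --pt "0 0 0 0 0 0 0" --pt "0 0 0 0 0 0 0" --pt "0 0 0 0 0 0 0" --squeeze 25

```text
time_s: 4.9
tcp_pos: [593.5, -10.4, 154.9]
tool_rot: [0.0, -0.083, 0.997, -0.0]
contact_force: [0.1, 0.6, 1.9]
grip_width: 9.7
grasp_force: 25.0
```

```bash
python3 -c "
from h import *
plan(592.5,-9.5,153,9.5); print(ctrl.sense()['torque'])
c=ctrl.camera('scene'); cv2.imwrite('pics/g1.png',cv2.resize(c['frame'][120:300,190:410],None,fx=3,fy=3))"
```

```text
t 4.9 tcp [593.5 -10.4 154.9] yaw -170.53 tilt [ 7.e-04 -0.e+00 -1.e+00] joints [-0.16  0.29  1.55  0.    1.3  -1.9 ] F [0.1 0.6 1.9] w 9.7 g 24.97023493051529
turn rz -0.0005 shift no-turn [0.8 1.1 1.9] after turn [0.8 1.1 1.9]
[ 0.0713967   0.00064103 -0.03719486]
```

View pics/g1.png

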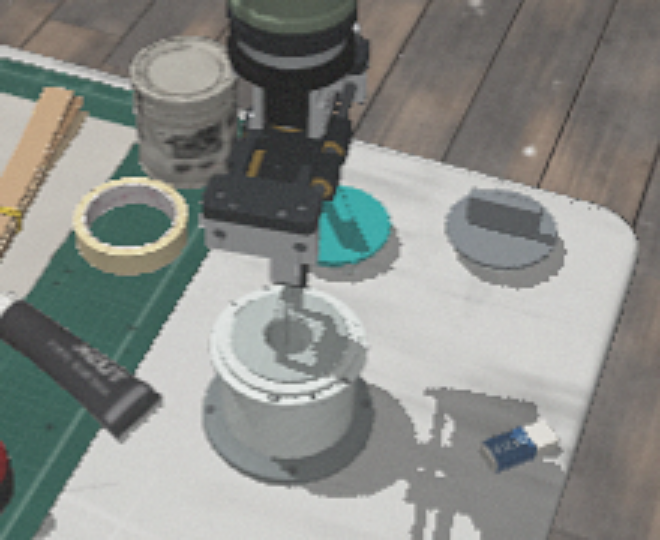

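Emit:
servo_tool --pt "0 0 -0.005 0 0 0 0" --pt "0 0 -0.01 0 0 0 0" --pt "0 0 -0.015 0 0 0 0" --pt "0 0 -0.02 0 0 0 0" --pt "0 0 -0.02 0 0 0 0" --pt "0 0 0 0 0 0 0" --pt "0 0 0 0 0 0 0"

```text
time_s: 5.65
tcp_pos: [593.7, -10.6, 225.4]
tool_rot: [0.001, -0.083, 0.997, -0.0]
contact_force: [-1.0, -0.4, -1.6]
grip_width: 9.8
grasp_force: 25.0
```

```bash
python3 -c "
from h import *
plan(501,246,225,16.6)"
```

```text
t 5.65 tcp [593.7 -10.6 225.4] yaw -170.53 tilt [ 1.9e-03 -3.0e-04 -1.0e+00] joints [-0.16  0.23  1.47 -0.    1.44 -1.9 ] F [-1.  -0.4 -1.6] w 9.8 g 24.96995598077774
turn rz -0.1245 shift no-turn [4.920e+01 2.683e+02 2.000e-01] after turn [1.560e+01 2.724e+02 2.000e-01]
```

Emit:
servo_tool --pt "0 0 0 0 0 -0.062 0" --pt "0 0.01 0 0 0 -0.062 0" --pt "0.002 0.022 0 0 0 0 0" --pt "0.002 0.03 0 0 0 0 0" --pt "0.002 0.035 0 0 0 0 0" --pt "0.002 0.035 0 0 0 0 0" --pt "0.002 0.035 0 0 0 0 0" --pt "0.002 0.035 0 0 0 0 0"

```text
time_s: 6.45
tcp_pos: [523.1, 180.9, 222.8]
tool_rot: [-0.001, -0.144, 0.99, -0.0]
contact_force: [0.0, -0.5, -1.1]
grip_width: 9.9
grasp_force: 25.0
```

Emit:
servo_tool --pt "0.002 0.03 0 0 0 0 0" --pt "0.002 0.022 0 0 0 0 0" --pt "0 0.012 0 0 0 0 0" --pt "0 0.006 0 0 0 0 0" --pt "0 0 0.015 0 0 0 0" --pt "0 0 0.015 0 0 0 0" --pt "0 0 0.008 0 0 0 0" --pt "0 0 0 0 0 0 0"

```text
time_s: 7.25
tcp_pos: [499.6, 245.0, 183.8]
tool_rot: [-0.002, -0.144, 0.99, -0.0]
contact_force: [0.4, -0.1, -0.7]
grip_width: 9.7
grasp_force: 25.0
```

```bash
python3 - <<'E'
from h import *
plan(549,260.5,186,16.6)
for n in('scene','top'):
    c=ctrl.camera(n); cv2.imwrite(f'pics/h_{n}.png',c["frame"])
    for t in('strainer_tab','hook_seat','pot_mouth'): print(n,t,[(np.round(d['location'],1),round(d['confidence'],2)) for d in ctrl.place_of(n,t)])
    if n=="top": T=c
    else: S=c
a=cv2.resize(S["frame"][230:400,170:330],(400,425),interpolation=cv2.INTER_CUBIC)
v,u=np.mgrid[0:425,0:400]; P=np.stack([592+65-v*.325,-9.5+65-u*.325,np.full(u.shape,90.)],-1).reshape(-1,3)
m=proj(T,P).astype(np.float32).reshape(425,400,2)
b=cv2.remap(T["frame"],m[...,0],m[...,1],cv2.INTER_CUBIC)
cv2.imwrite("pics/h1.png",np.hstack([a,b]))
E
```

```text
t 7.25 tcp [499.6 245.  183.8] yaw -163.48 tilt [-0.0044 -0.0011 -1.    ] joints [ 0.3   0.19  1.61  0.    1.35 -1.56] F [ 0.4 -0.1 -0.7] w 9.7 g 24.999846518039703
turn rz -0.0014 shift no-turn [-51.7   0.8  -2.5] after turn [-51.7   0.8  -2.5]
scene strainer_tab []
scene hook_seat [(array([547.1, 257. , 150.3]), 0.82)]
scene pot_mouth [(array([ 792.3, -137.9,    3.7]), 0.59)]
top strainer_tab [(array([500.7, 246.8, 191.8]), 0.59)]
top hook_seat []
top pot_mouth [(array([596. ,  -5.9,   0.7]), 0.52), (array([488. , 241.4,  74.2]), 0.16)]
```

View pics/h1.png

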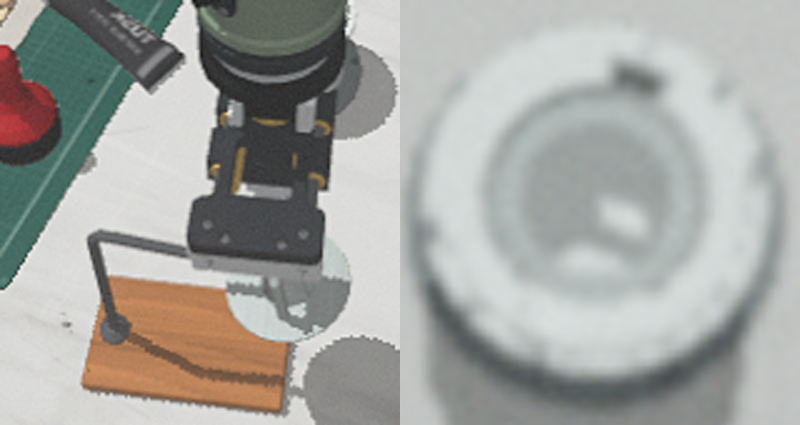

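Emit:
servo_tool --pt "0 0 -0.004 0 0 0 0" --pt "-0.008 0 0 0 0 0 0" --pt "-0.01 0 0 0 0 0 0" --pt "-0.01 0 0 0 0 0 0" --pt "-0.01 0.001 0 0 0 0 0" --pt "-0.008 0 0 0 0 0 0" --pt "-0.005 0 0 0 0 0 0" --pt "0 0 0 0 0 0 0"

```text
time_s: 8.45
tcp_pos: [550.2, 261.4, 190.1]
tool_rot: [-0.0, -0.144, 0.99, -0.0]
contact_force: [-0.4, -0.4, -1.6]
grip_width: 9.6
grasp_force: 25.0
```

```bash
python3 - <<'E'
from h import *
plan(549,260.5,164,16.6)
c=ctrl.camera("scene"); cv2.imwrite("pics/h2.png",cv2.resize(c["frame"][230:400,150:330],None,fx=4,fy=3.5,interpolation=cv2.INTER_CUBIC))
E
```

```text
t 8.45 tcp [550.2 261.4 190.1] yaw -163.44 tilt [-3.e-04 -1.e-04 -1.e+00] joints [ 0.3   0.29  1.47 -0.    1.38 -1.56] F [-0.4 -0.4 -1.6] w 9.6 g 24.999786615371704
turn rz -0.0006 shift no-turn [ 1.4 -0.5 26.1] after turn [ 1.4 -0.5 26.1]
```

View pics/h2.png

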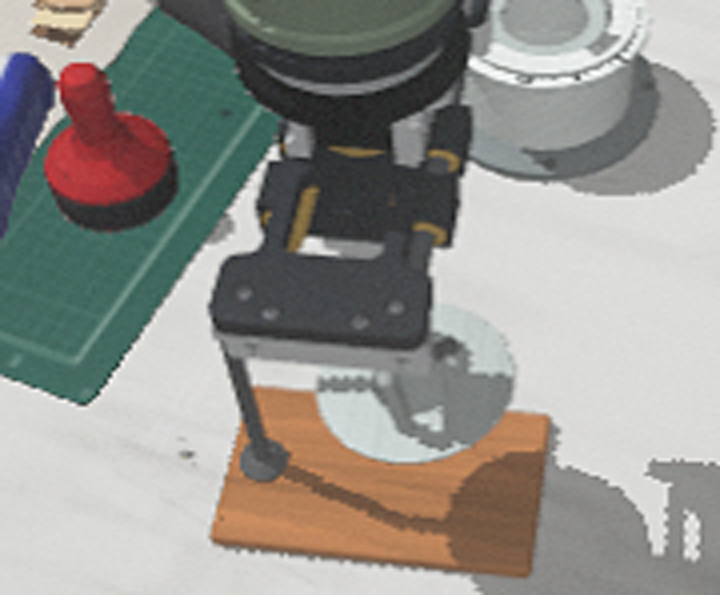

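Emit:
servo_tool --pt "0.001 0 0.008 0 0 0 0" --pt "0 0 0.008 0 0 0 0" --pt "0 0 0.005 0 0 0 0" --pt "0 0 0.002 0 0 0 0" --pt "0 0 0 0 0 0 0" --pt "0 0 0 0 0 0 0"

```text
time_s: 9.1
tcp_pos: [548.6, 261.1, 167.5]
tool_rot: [0.0, -0.144, 0.99, 0.0]
contact_force: [-0.9, -0.5, 0.3]
grip_width: 9.7
grasp_force: 25.0
```

Emit:
servo_tool --pt "0 0 0.002 0 0 0 0" --pt "0 0 0 0 0 0 0" --pt "0 0 0 0 0 0 0"

```text
time_s: 9.4
tcp_pos: [549.0, 261.2, 167.1]
tool_rot: [0.001, -0.144, 0.99, 0.0]
contact_force: [-2.2, -0.9, 6.2]
grip_width: 9.8
grasp_force: 25.0
```

Emit:
servo_tool --pt "0 0 -0.001 0 0 0 0.012" --pt "0 0 0 0 0 0 0.016" --pt "0 0 0 0 0 0 0.022" --pt "0 0 0 0 0 0 0.03" --pt "0 0 0 0 0 0 0.04" --pt "0 0 0 0 0 0 0.04" --pt "0 0 0 0 0 0 0.04"

```text
time_s: 10.1
tcp_pos: [548.6, 261.0, 166.3]
tool_rot: [-0.0, -0.144, 0.99, -0.0]
contact_force: [0.2, 0.5, 0.6]
grip_width: 39.7
grasp_force: 0.0
```

Emit:
servo_tool --pt "0 0 -0.01 0 0 0 0.04" --pt "0 0 -0.02 0 0 0 0.04" --pt "0 0 -0.02 0 0 0 0.04" --pt "0 0 -0.02 0 0 0 0.04" --pt "0 0 0 0 0 0 0.04"

```text
time_s: 10.6
tcp_pos: [551.0, 261.8, 241.1]
tool_rot: [0.004, -0.144, 0.99, 0.001]
contact_force: [0.6, -0.2, 0.4]
grip_width: 40.0
grasp_force: 0.0
```

```bash
python3 - <<'E'
from h import *
plan(492.5,-250.5,237,3.5)
E
```

```text
t 10.6 tcp [551.  261.8 241.1] yaw -163.42 tilt [ 0.0079  0.0024 -1.    ] joints [ 0.3   0.25  1.41 -0.    1.47 -1.56] F [ 0.6 -0.2  0.4] w 40.0 g 0.0
turn rz 0.2282 shift no-turn [ 202.2 -474.3    2.4] after turn [  89.7 -507.8    3.3]
```

Emit:
servo_tool --pt "0.0145 -0.034 0 0 0 0 0.06" --pt "0.0145 -0.034 0 0 0 0 0.06" --pt "0.0145 -0.034 0 0 0 0 0.06" --pt "0.0145 -0.034 0 0 0 0 0.06" --pt "0.0145 -0.034 0 0 0 0 0.06" --pt "0.0145 -0.034 0 0 0 0 0.06" --pt "0.0145 -0.034 0 0 0 0 0.06" --pt "0.0145 -0.034 0 0 0 0 0.06"

```text
time_s: 11.4
tcp_pos: [514.2, -34.0, 235.7]
tool_rot: [-0.0, -0.144, 0.99, 0.0]
contact_force: [0.8, 0.1, -0.4]
grip_width: 59.7
grasp_force: 0.0
```

Emit:
servo_tool --pt "0.0145 -0.034 0 0 0 0 0.06" --pt "0.0145 -0.034 0 0 0 0 0.06" --pt "0.0145 -0.034 0 0 0 0 0.06" --pt "0.0145 -0.034 0 0 0 0 0.06" --pt "0.0145 -0.034 0 0 0 0 0.06" --pt "0.0145 -0.034 0 0 0 0.114 0.06" --pt "0 0 0 0 0 0.114 0.06" --pt "0 0 0 0 0 0 0.06"

```text
time_s: 12.2
tcp_pos: [489.0, -253.9, 235.4]
tool_rot: [-0.001, -0.03, 1.0, 0.001]
contact_force: [0.0, 0.6, 0.3]
grip_width: 60.1
grasp_force: 0.0
```

```bash
python3 - <<'E'
from h import *
plan(492.5,-250.5,24,3.5)
C={n:ctrl.camera(n) for n in('scene','top')}
for n in C: print([(np.round(d['location'],1),round(d['confidence'],2)) for t in ("strainer_tab","pot_mouth") for d in ctrl.place_of(n,t)])
def warp(c,ctr,z,s,w,h):
    v,u=np.mgrid[0:h,0:w]; P=np.stack([ctr[0]+h*s/2-v*s,ctr[1]+w*s/2-u*s,np.full(u.shape,float(z))],-1).reshape(-1,3)
    m=proj(c,P).astype(np.float32).reshape(h,w,2); return cv2.remap(c["frame"],m[...,0],m[...,1],cv2.INTER_CUBIC)
p=np.hstack([warp(C[n],(592,-9.5),90,.325,400,400) for n in C])
q=np.hstack([cv2.resize(C["scene"]["frame"][270:400,180:330],(400,200),interpolation=cv2.INTER_AREA),np.zeros((200,400,3),np.uint8)])
q[:,:400]=cv2.resize(C["scene"]["frame"][300:380,180:340],(400,200),interpolation=cv2.INTER_CUBIC)
q[:,400:]=cv2.resize(C["top"]["frame"][190:270,130:290],(400,200),interpolation=cv2.INTER_CUBIC)
cv2.imwrite("pics/p1.png",np.vstack([p,q]))
E
```

```text
t 12.2 tcp [ 489.  -253.9  235.4] yaw -176.61 tilt [-0.0012  0.0011 -1.    ] joints [-0.64  0.13  1.56  0.    1.45 -2.27] F [0.  0.6 0.3] w 60.1 g 0.0
turn rz -0.0019 shift no-turn [ -3.9   3.  211.4] after turn [ -3.9   2.9 211.4]
[(array([548.2, 257.1, 175.8]), 0.61), (array([588.6,  -6. ,  93.4]), 0.82)]
[(array([545.3, 253.3, 172.2]), 0.84), (array([778.8, 150.1,   3.9]), 0.29), (array([591.3, -10.3,  88.2]), 0.81), (array([ 493.8, -252. ,   -1. ]), 0.47)]
```

View pics/p1.png

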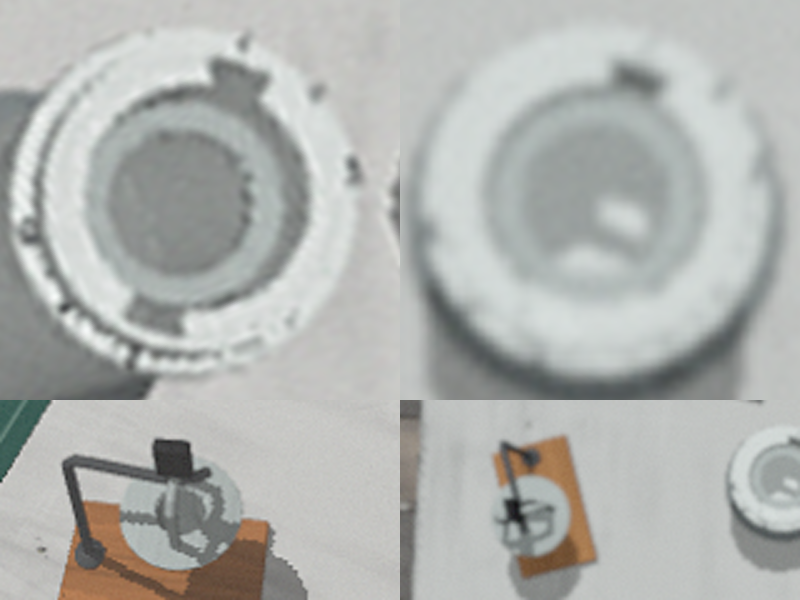

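Emit:
servo_tool --pt "-0.002 0.003 0.035 0 0 0 0.06" --pt "-0.002 0 0.035 0 0 0 0.06" --pt "0 0 0.035 0 0 0 0.06" --pt "0 0 0.035 0 0 0 0.06" --pt "0 0 0.03 0 0 0 0.06" --pt "0 0 0.02 0 0 0 0.06" --pt "0 0 0 0 0 0 0.06" --pt "0 0 0 0 0 0 0.06"

```text
time_s: 13.3
tcp_pos: [493.9, -249.5, 46.8]
tool_rot: [-0.0, -0.031, 1.0, -0.0]
contact_force: [-0.2, -0.1, 0.6]
grip_width: 60.4
grasp_force: 0.0
```

```bash
python3 - <<'E'
from h import *
plan(492.5,-250.5,24.5,3.5)
E
```

```text
t 13.3 tcp [ 493.9 -249.5   46.8] yaw -176.43 tilt [-0. -0. -1.] joints [-0.62  0.34  1.73 -0.    1.07 -2.26] F [-0.2 -0.1  0.6] w 60.4 g 0.0
turn rz 0.0013 shift no-turn [ 1.4 -0.9 22.3] after turn [ 1.4 -0.9 22.3]
```

Emit:
servo_tool --pt "0.001 -0.001 0.01 0 0 0 0.05" --pt "0 0 0.008 0 0 0 0.04" --pt "0 0 0.004 0 0 0 0.03" --pt "0 0 0 0 0 0 0.02" --pt "0 0 0 0 0 0 0.016" --pt "0 0 0 0 0 0 0.012" --pt "0 0 0 0 0 0 0" --pt "0 0 0 0 0 0 0" --squeeze 40

```text
time_s: 14.1
tcp_pos: [492.9, -251.1, 24.8]
tool_rot: [0.0, -0.031, 1.0, -0.0]
contact_force: [-0.6, -0.1, 0.8]
grip_width: 12.2
grasp_force: 40.0
```

Emit:
servo_tool --pt "0 0 0 0 0 0 0" --pt "0 0 0 0 0 0 0" --pt "0 0 0 0 0 0 0"

```text
time_s: 14.4
tcp_pos: [492.9, -251.1, 24.8]
tool_rot: [0.0, -0.031, 1.0, -0.0]
contact_force: [0.6, -0.5, 1.9]
grip_width: 11.8
grasp_force: 40.0
```

```bash
python3 - <<'E'
from h import *
plan(492.5,-250.5,24.5,3.5)
E
```

```text
t 14.4 tcp [ 492.9 -251.1   24.8] yaw -176.5 tilt [ 6.e-04 -4.e-04 -1.e+00] joints [-0.63  0.38  1.74  0.    1.03 -2.26] F [ 0.6 -0.5  1.9] w 11.8 g 39.99975264072418
turn rz 0.0001 shift no-turn [0.4 0.7 0.3] after turn [0.4 0.7 0.3]
```

Emit:
servo_tool --pt "0 0 -0.008 0 0 0 0" --pt "0 0 -0.02 0 0 0 0" --pt "0 0 -0.03 0 0 0 0" --pt "0 0 -0.03 0 0 0 0" --pt "0 0 -0.03 0 0 0 0" --pt "0 0 -0.02 0 0 0 0" --pt "0 0 0 0 0 0 0" --pt "0 0 0 0 0 0 0"

```text
time_s: 15.2
tcp_pos: [492.2, -250.6, 162.0]
tool_rot: [-0.0, -0.031, 1.0, 0.0]
contact_force: [-1.0, -0.3, -2.4]
grip_width: 12.1
grasp_force: 40.0
```

```bash
python3 - <<'E'
from h import *
plan(592.8,-9.6,162,-19)
E
```

```text
t 15.2 tcp [ 492.2 -250.6  162. ] yaw -176.49 tilt [-5.e-04  3.e-04 -1.e+00] joints [-0.63  0.2   1.64 -0.    1.3  -2.26] F [-1.  -0.3 -2.4] w 12.1 g 39.9988067150116
turn rz 0.3928 shift no-turn [-115.1  234.4    0. ] after turn [-1.660e+01  2.606e+02  1.000e-01]
```

Emit:
servo_tool --pt "0 0 0 0 0 0.098 0" --pt "0 0 0 0 0 0.098 0" --pt "0 0 0 0 0 0.098 0" --pt "0 0.01 0 0 0 0.098 0" --pt "-0.002 0.025 0 0 0 0 0" --pt "-0.002 0.03 0 0 0 0 0" --pt "-0.002 0.03 0 0 0 0 0" --pt "-0.002 0.03 0 0 0 0 0"

```text
time_s: 16.0
tcp_pos: [538.4, -133.3, 159.6]
tool_rot: [-0.002, 0.165, 0.986, 0.001]
contact_force: [0.0, -0.6, -2.4]
grip_width: 11.7
grasp_force: 40.0
```

Emit:
servo_tool --pt "-0.002 0.03 0 0 0 0 0" --pt "-0.002 0.03 0 0 0 0 0" --pt "-0.002 0.03 0 0 0 0 0" --pt "-0.002 0.025 0 0 0 0 0" --pt "0 0.015 0 0 0 0 0" --pt "0 0.005 0 0 0 0 0" --pt "0 0 0 0 0 0 0" --pt "0 0 0 0 0 0 0"

```text
time_s: 16.8
tcp_pos: [590.7, -10.8, 161.9]
tool_rot: [-0.001, 0.165, 0.986, -0.0]
contact_force: [0.3, -0.5, -2.2]
grip_width: 11.5
grasp_force: 40.0
```

```bash
python3 - <<'E'
from h import *
plan(592.8,-9.6,162,-19)
c=ctrl.camera("scene"); cv2.imwrite("pics/i0.png",c["frame"]); 
s=ctrl.sense(); M=R.from_quat(s["tool_rot"],scalar_first=True).as_matrix()
g=s["tcp_pos"]+[0,0,12.2]
for d in ctrl.place_of("scene","lid_grip")+ctrl.place_of("scene","lid"): print(np.round(d["location"],1),d["confidence"])
# expected flange outline (z 21 below grip) drawn
im=cv2.resize(c["frame"][150:280,210:360],None,fx=4,fy=4,interpolation=cv2.INTER_CUBIC)
t=np.linspace(0,2*np.pi,90)
for z in(-16,-21):
    uv=proj(c,np.c_[g[0]+47*np.cos(t),g[1]+47*np.sin(t),np.full(90,g[2]+z)])
    for u,v in uv: cv2.circle(im,(int((u-210+.5)*4),int((v-150+.5)*4)),1,(0,0,255),-1)
cv2.imwrite("pics/i1.png",im)
E
```

```text
t 16.8 tcp [590.7 -10.8 161.9] yaw 161.0 tilt [-1.2e-03 -5.0e-04 -1.0e+00] joints [-0.16  0.28  1.55 -0.    1.32 -1.4 ] F [ 0.3 -0.5 -2.2] w 11.5 g 39.99883711338043
turn rz 0.0 shift no-turn [-1.6  1.9 -0.1] after turn [-1.6  1.9 -0.1]
[ 624.3 -201.9   36.2] 0.91
[593.6  -8.4 176.3] 0.9
[594.9 -15.5 136.5] 0.96
```

View pics/i1.png

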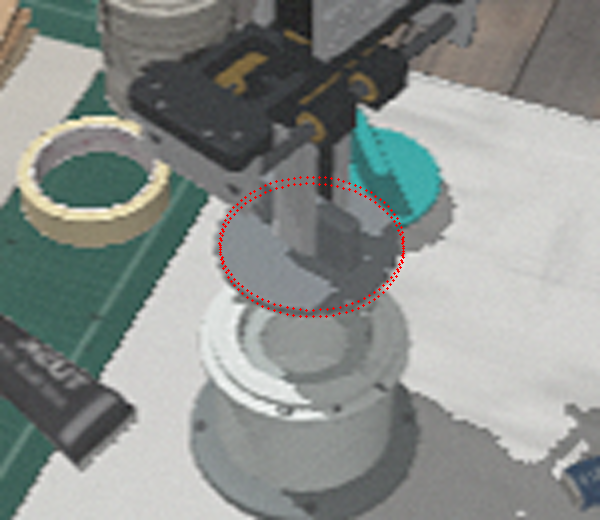

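Emit:
servo_tool --pt "-0.001 0.002 0.01 0 0 0 0" --pt "0 0 0.015 0 0 0 0" --pt "0 0 0.01 0 0 0 0" --pt "0 0 0.007 0 0 0 0" --pt "0 0 0 0 0 0 0" --pt "0 0 0 0 0 0 0"

```text
time_s: 17.55
tcp_pos: [592.8, -8.3, 120.1]
tool_rot: [-0.0, 0.165, 0.986, 0.0]
contact_force: [0.9, 0.3, -1.7]
grip_width: 11.7
grasp_force: 40.0
```

```bash
python3 - <<'E'
from h import *
plan(592.3,-9.0,110,-19)
E
```

```text
t 17.55 tcp [592.8  -8.3 120.1] yaw 161.05 tilt [-5.e-04  1.e-04 -1.e+00] joints [-0.16  0.32  1.58  0.    1.24 -1.4 ] F [ 0.9  0.3 -1.7] w 11.7 g 39.99888896942139
turn rz 0.0009 shift no-turn [ 0.2 -0.8 10.1] after turn [ 0.2 -0.8 10.1]
```

Emit:
servo_tool --pt "0 -0.0005 0.004 0 0 0 0" --pt "0 0 0.003 0 0 0 0" --pt "0 0 0.003 0 0 0 0" --pt "0 0 0 0 0 0 0" --pt "0 0 0 0 0 0 0"

```text
time_s: 18.05
tcp_pos: [592.6, -8.8, 110.4]
tool_rot: [0.0, 0.165, 0.986, 0.0]
contact_force: [-0.1, 0.3, -1.9]
grip_width: 11.9
grasp_force: 40.0
```

Emit:
servo_tool --pt "0 0 0.003 0 0 0 0" --pt "0 0 0.003 0 0 0 0" --pt "0 0 0.002 0 0 0 0" --pt "0 0 0.001 0 0 0 0" --pt "0 0 0 0 0 0 0" --pt "0 0 0 0 0 0 0"

```text
time_s: 18.65
tcp_pos: [592.3, -8.5, 102.4]
tool_rot: [-0.001, 0.165, 0.986, 0.0]
contact_force: [-4.0, 1.5, 6.6]
grip_width: 11.8
grasp_force: 40.0
```

Emit:
servo_tool --pt "0 0 0.001 0 0 0 0" --pt "0 0 0.001 0 0 0 0" --pt "0 0 0 0 0 0 0" --pt "0 0 0 0 0 0 0"

```text
time_s: 19.05
tcp_pos: [592.3, -8.5, 100.7]
tool_rot: [-0.001, 0.165, 0.986, 0.0]
contact_force: [-5.2, 1.5, 7.3]
grip_width: 11.4
grasp_force: 40.0
```

Emit:
servo_tool --pt "0.001 0 0 0 0 0 0" --pt "0 0 0.001 0 0 0 0" --pt "0 0 0 0 0 0 0" --pt "0 0 0 0 0 0 0"

```text
time_s: 19.45
tcp_pos: [592.2, -8.4, 99.6]
tool_rot: [0.0, 0.165, 0.986, 0.0]
contact_force: [-3.0, 1.7, 6.1]
grip_width: 11.7
grasp_force: 40.0
```

Emit:
servo_tool --pt "0.0005 0 0 0 0 0.06 0" --pt "0 0 0 0 0 0.06 0" --pt "0 0 0 0 0 0.06 0" --pt "0 0 0 0 0 0.06 0" --pt "0 0 0 0 0 0 0" --pt "0 0 0 0 0 0 0"

```text
time_s: 20.05
tcp_pos: [592.3, -8.1, 99.3]
tool_rot: [0.001, 0.281, 0.96, 0.001]
contact_force: [0.3, 1.6, 4.9]
grip_width: 11.8
grasp_force: 40.0
```

```bash
python3 - <<'E'
from h import *
plan(592.2,-8.4,99.6,-49); print(ctrl.sense()["torque"])
E
```

```text
t 20.05 tcp [592.3  -8.1  99.3] yaw 147.35 tilt [ 2.3e-03  4.0e-04 -1.0e+00] joints [-0.16  0.35  1.6   0.    1.2  -1.16] F [0.3 1.6 4.9] w 11.8 g 40.00118315219879
turn rz 0.2853 shift no-turn [-0.  -0.3 -0.3] after turn [-0.1 -0.3 -0.3]
[ 0.30050018  0.06399379 -0.07917683]
```

Emit:
servo_tool --pt "0 0 0 0 0 0.07 0" --pt "0 0 0 0 0 0.07 0" --pt "0 0 0 0 0 0.07 0" --pt "0 0 0 0 0 0.07 0" --pt "0 0 0 0 0 0 0" --pt "0 0 0 0 0 0 0" --pt "0 0 0 0 0 0 0"

```text
time_s: 20.75
tcp_pos: [592.2, -8.6, 98.9]
tool_rot: [0.001, 0.412, 0.911, 0.0]
contact_force: [1.3, -0.1, 3.5]
grip_width: 11.8
grasp_force: 40.0
```

```bash
python3 - <<'E'
from h import *
plan(592.2,-8.4,99.6,-49); print(ctrl.sense()["torque"],ctrl.sense()["qvel"].round(3))
c=ctrl.camera("scene")
for t in("pot_half","pot_mouth","strainer_tab","lid_grip"): print(t,[(np.round(d['location'],1),round(d['confidence'],2)) for d in ctrl.place_of("scene",t)])
cv2.imwrite("pics/f1.png",np.hstack([cv2.resize(c["frame"][170:290,220:350],(430,400),interpolation=cv2.INTER_CUBIC),cv2.resize(c["frame"][280:390,180:280],(364,400),interpolation=cv2.INTER_CUBIC)]))
E
```

```text
t 20.75 tcp [592.2  -8.6  98.9] yaw 131.31 tilt [ 1.9e-03 -3.0e-04 -1.0e+00] joints [-0.16  0.35  1.6  -0.    1.2  -0.88] F [ 1.3 -0.1  3.5] w 11.8 g 40.00032305717468
turn rz 0.0054 shift no-turn [ 0.1  0.2 -0.7] after turn [ 0.1  0.2 -0.7]
[ 0.03360219 -0.15910084 -0.03901829] [-0.    -0.001  0.    -0.002 -0.001  0.005]
pot_half []
pot_mouth []
strainer_tab [(array([547.2, 257.7, 176.9]), 0.97)]
lid_grip [(array([591.8,  -7.3, 112.9]), 0.8), (array([ 627.8, -204.3,   36.2]), 0.5)]
```

View pics/f1.png

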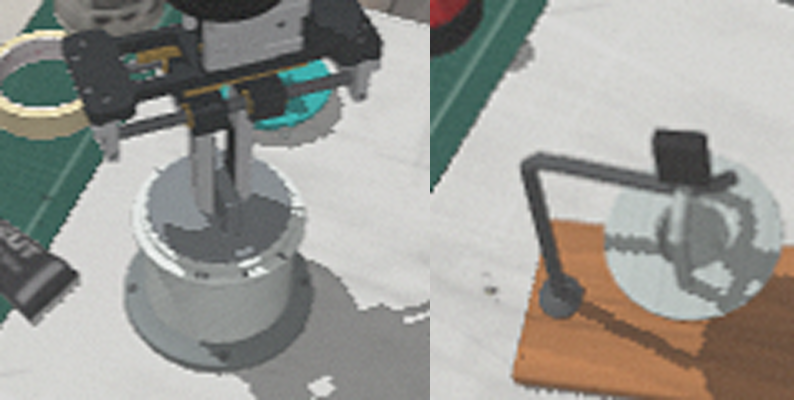

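The picture shows the lid seated flush in the pot and still gripped, with the fingers at crop px (220,190). The strainer is hanging on the hook at crop px (690,170). The measured turn is about 30° and the lid's grip point is at z ≈ 111–113, so I'm handing in.

```bash
python3 -c "
from station import ctrl
print(ctrl.sign_off())"
```

```text
the job is handed in; nothing more can be done
None
```

I handed the job in at about 21 s with the strainer hanging free on the hook and the grey lid pressed into the pot, turned about 30° clockwise to the half-way pip and still gripped; the hand-in returned no verdict.

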